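Third hand: press a beech block to the jig's fence

TASK

Lay the loose beech block, standing the way up it is found, on the bed of the pressing jig between the sprung jaw and the fence, its length along the fence and its ends about level with the fence's ends, and let go of it. Then slide the jaw by its upright handle until its sprung pad presses the block flat against the fence with a steady push of about 12 N, and finish while still holding the handle there, so that a colleague can screw the block down; never push it really hard (30 N), and leave the other loose things where they stand.

Things in the scene. Friction and masses are not known exactly. Their poses are not given: they have to be found in the camera images.
- fence_block: The workpiece: a plain rectangular beech block, 36 mm (own x) by 222 mm (own y, its length) by 58 mm tall (own z), 0.2 to 0.4 kg, loose on the bench, to the left or to the right of the jig. Origin: centre of its underside. Either long face may go to the fence.
- jig: The pressing jig, fixed to the bench: a plywood bed 240 mm (own x) by 295 mm (own y from -155 to +140 mm), 12 mm thick; origin on the bench under the bed, so the bed's top is at own z = 12 mm. Own +y points from the jaw to the fence and is the pressing direction; all jig parts are centred on own x = 0. The fence's pressing face is the plane own y = +110 mm.
- fence: The wooden fence, fixed on the jig's bed: 222 mm long (own x, as the jig's x), 30 mm thick, 45 mm high (top 57 mm above the bench). Origin: on the bed's top, in the middle of the pressing face, which looks to own -y.
- jaw: The jaw's carriage, 90 mm wide (x), own y -20 to +50 mm, 25 mm high, axes as the jig's. It slides along the jig's y over 140 mm (friction about 1 N); fully open its origin, on the bed's top straight below the handle, is at jig y = -130 mm. It starts 0 to 30 mm from there. Let go, the springs push it back.
- handle (a point): Centre of the jaw's handle, an upright wooden post 36 mm (jig x) by 20 mm (jig y) that rises from the carriage, 37 to 82 mm above the bench, with free room on all sides; this point is 60 mm above the bench.
- pad_face (a point): Middle of the front face of the jaw's pad, 30 mm above the bench. The pad (120 mm wide in x, 12 mm thick, 40 mm high) stands in front of the carriage on two springs; relaxed, this face is 90 mm (along +y) from the handle's centre.
- pad (a joint): How far the sprung pad is pushed back towards the carriage: 0 m relaxed, 0.028 m at its stop. The springs push with 800 N per metre (12 N at 0.015 m), so this reads the pressing force.
- glue_jar: Glue jar, 59 mm across, 76 mm tall, loose, on the other side of the jig from the block; origin centre of its underside. Leave it alone.
- wax_tin: Flat round wax tin, 67 mm across, 24 mm tall, loose; origin centre of its underside. Leave it alone.
- oak_wedge: Small oak wedge, 26 x 80 x 18 mm, loose; origin centre of its underside. Leave it alone.

How it is judged:
On the way:
1. the block lies upright on the jig's bed between pad and fence, let go of (z of fence_block in the frame of jig between 0.008 and 0.017 m and angle between fence_block's own z axis and vertical below 0.08 rad and x of fence_block in the frame of jig between -0.02 and 0.02 m and contact force between the fingers and fence_block below 0.5 N and y of fence_block in the frame of jig between -0.03 and 0.097 m), for 0.2 s.
At the end, for the whole second after the job is handed in: Fingers still hold the jaw, not the block. Block upright on the bed, along the fence within 0.06 rad, touching it (origin 13 to 24 mm from the face), its middle within 20 mm of the fence's; pad pushed back 6 to 26 mm; block bears on the fence with a steady 6 to 18 N, at rest (z of fence_block in the frame of jig between 0.008 and 0.017 m and angle between fence_block's own z axis and vertical below 0.08 rad and x of fence_block in the frame of jig between -0.02 and 0.02 m and contact force between the fingers and fence_block below 0.5 N and angle between the y axis of fence_block and the x axis of jig, either way round below 0.06 rad and y of fence_block in the frame of jig between 0.086 and 0.097 m and contact force between fence_block and fence between 6 and 18 N and value of joint pad between 0.006 and 0.026 m and contact force between the fingers and jaw above 1 N and linear speed of fence_block below 0.01 m/s); the arm keeps its last pose, push and grip.
It fails at once if the block is pushed on the fence with more than 30 N (contact force between fence_block and fence above 30 N).
It fails at once if the glue jar is moved more than 30 mm (distance of glue_jar from where it was at the start of the episode above 0.03 m).
It fails at once if the wax tin is moved more than 30 mm (distance of wax_tin from where it was at the start of the episode above 0.03 m).
It fails at once if the oak wedge is moved more than 30 mm (distance of oak_wedge from where it was at the start of the episode above 0.03 m).
It also fails if it takes over 61 s, if anything falls off the work surface, if the arm or the gripper's body presses on something with over 40 N, if the wrist force passes 120 N, or if a joint passes its speed limit or range.

ROBOT

A 6-joint arm with a two-finger parallel gripper is mounted at the origin on a cart in front of the work surface, level with it; the furniture and walls round the work are solid. World frame = base frame: x ahead of the robot, y to its left, z up, the work surface at z = 0. Lengths are in m, angles in rad, forces in N, time in s.
With the tool pointing down it reaches from about 0.35 to 0.775 m from the base axis. Payload 5.5 kg.
Tool frame: the origin (TCP) lies between the finger pads; the fingertips stand 22 mm ahead of it and the grasp point (between the pads) lies 3 mm ahead of it; z points along the fingers, y is the line along which they close (so a half turn about z gives the same grasp; the last joint's range is limited). The gripper opens to 85 mm and grips with 20 to 120 N. Pads are 22 mm wide; open, the fingers measure 114 mm over their backs; the gripper's body (76 mm by 85 mm) begins 54 mm behind the grasp point. The pads swing forward as they close: fully open they stand 13 mm farther back than shut.
Start: joints at [-1.342, 0.313, 0.046, 1.304, 0, 1.431], TCP at [0.207, -0.536, 0.253] pointing down, gripper open.
Joint ranges: [-2.76, 2.76], [-0.86, 1.69], [-1.03, 1.26], [-2.2, 2.34], [-1.47, 1.5], [-3.14, 3.14]. Speed limits (rad/s): [2.57, 2.57, 3.14, 3.14, 3.14, 3.14].

INTERFACE

Orientations are given as a unit quaternion [w, x, y, z].
In Python, from workcell import env, imaging, workorder gives the robot as it stands (env), with the cameras (imaging) and the job (workorder).
- The arm moves only by the shell command python3 nudge.py 'ROWS' [OPENING] [FORCE]. ROWS is a JSON list that holds a single list of rows (three levels of brackets), with 1 to 8 rows, each of 6 numbers: dx, dy, dz in m, then a rotation vector rx, ry, rz in rad; each row is the pose to reach, as a shift and turn from the pose commanded when the command began, along the tool's axes at that moment; what a row does not reach only later rows make up. A row lasts 1/8 s, in which the tool goes at most 0.0625 m and 0.188 rad, less where a joint would pass 70% of its speed; a pose out of reach is approached as far as the arm can. OPENING is the finger opening in m, set as the command begins (- or left out keeps the last). The fingers move at their own pace and stop on an object; FORCE is the grip in N (left out, the last holds). Time passes only in rows, so rows that do not move let the fingers close. It prints the time, the measured TCP pose, the force, the opening and the grip force at its end. Input that does not fit is refused with a message, and nothing moves.
- env.get_state(): the state, without advancing time (a new reading comes with each control period).
- imaging.read_camera(name): name is "side" or "top"; returns a dict with "image" (480x640x3 uint8, red, green, blue), "K" (3x3 intrinsics, pixels), "R" (3x3) and "t" (3): a world point X has camera coordinates R X + t. Camera axes: x right, y down, z forward; pixel columns grow to the right and rows downward; lengths in m; the calibration is good to about 2 mm. A picture is of the moment at which its call begins. There is no depth.
- workorder.hand_in(): hands the job in; it is judged then, once.
The state is a dict: "clock": time; "joint_pos": joint angles; "qvel": joint speeds; "tau": joint torques, N m; "tcp_pos": TCP position; "orientation": TCP orientation; "wrist_force": force on the tool from outside, world axes, zero at the start; "ft_torque": the same for the moment, N m; "finger_gap": finger opening in m; "grip_force": force on a finger pad.
Only numpy, scipy, OpenCV 4.12 (cv2) and the standard library are available. Lean on these libraries where they do the work, as an engineer would, in place of code of your own. Each camera call takes 0.05 s, during which the arm holds its last target. There are 200 camera calls.

## Working session

There is one attempt and no reset: what is moved stays moved. The work goes in short steps, Python scripts to look and compute and a shell command to move; the robot and the scene stay as the last step left them, time stands still between calls to the robot, and variables do not carry over. Pictures are saved under pics/ and viewed, at most 10 in all, crops included, and the job is handed in when it is done.

```bash
ls; mkdir -p pics; python3 - <<'E'
from workcell import env, imaging, workorder
import cv2,pickle
for n in("top","side"):
    d=imaging.read_camera(n);cv2.imwrite(f"pics/{n}0.png",d["image"][:,:,::-1]);pickle.dump(d,open(f"{n}.pkl","wb"))
    print(n,d["K"].tolist(),(-d["R"].T@d["t"]).round(3))
s=env.get_state();print(s["clock"],s["tcp_pos"],s["orientation"],s["finger_gap"])
E
```

```text
nudge.py
pics
workcell.py
top [[555.3968822040899, 0.0, 320.72996577525436], [0.0, 555.3968822040899, 236.54379085441784], [0.0, 0.0, 1.0]] [ 0.512 -0.01   1.279]
side [[580.1824671652823, 0.0, 313.5213353783863], [0.0, 580.1824671652823, 238.56198558195558], [0.0, 0.0, 1.0]] [ 0.32  -1.342  1.074]
0.1 [ 0.20718465 -0.53594015  0.25249206] [-8.14022499e-04  9.83043317e-01  1.83371681e-01 -4.07761749e-05] 0.08508768098241412
```

View pics/top0.png

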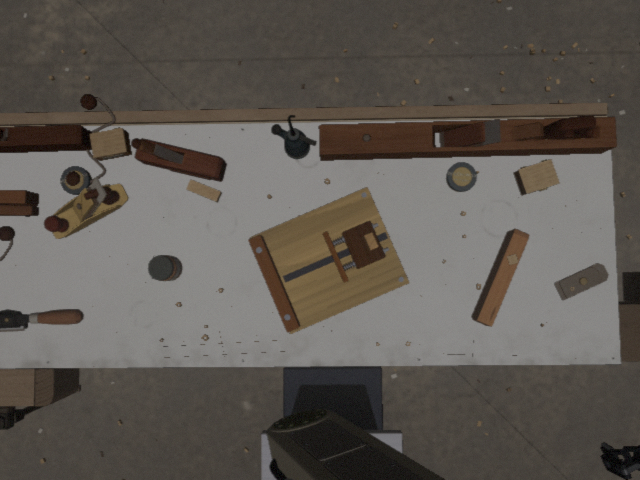

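View pics/side0.png

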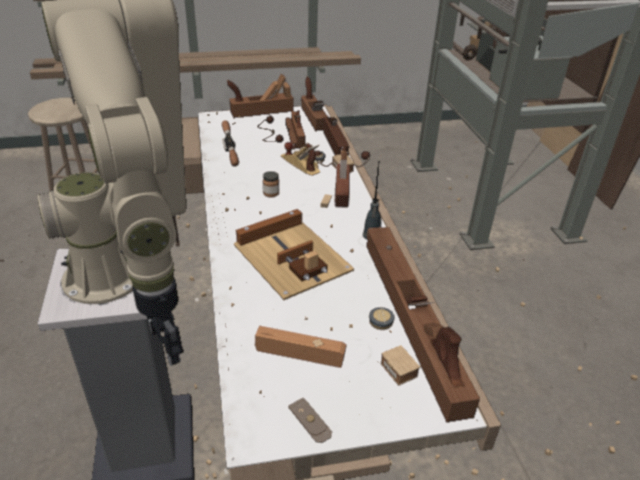

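The top view shows the block at about (502,278), the jig at (330,260) with the fence on its left at (275,283), and the handle at about (372,243). The jar is at (165,267), the tin at (461,177) and the wedge at (204,190). In the side view the block is at (300,346) and the handle at (312,262). Next I'll look at enlarged crops.

```bash
python3 - <<'E'
import cv2
a=cv2.imread("pics/top0.png")[180:345,240:540];b=cv2.imread("pics/side0.png")[200:375,225:365]
f=lambda i,s:cv2.convertScaleAbs(cv2.resize(i,None,fx=s,fy=s,interpolation=cv2.INTER_CUBIC),alpha=1.5)
cv2.imwrite("pics/topc.png",f(a,2.6667)[:, :800]);cv2.imwrite("pics/sidec.png",f(b,3.4))
E
```

```text
(no output)
```

View pics/topc.png

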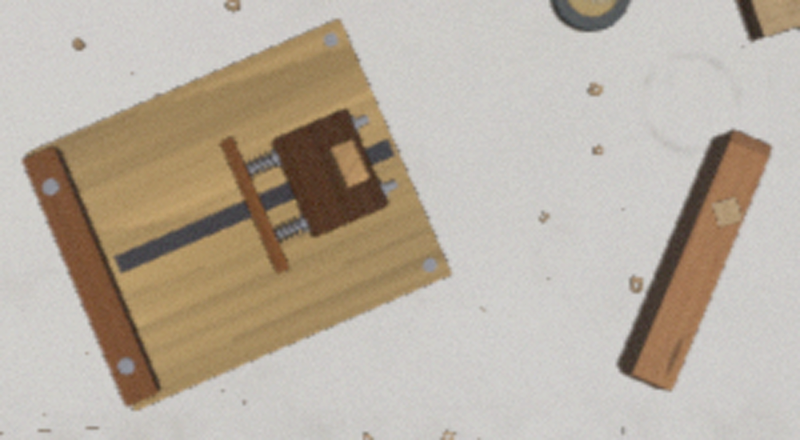

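View pics/sidec.png

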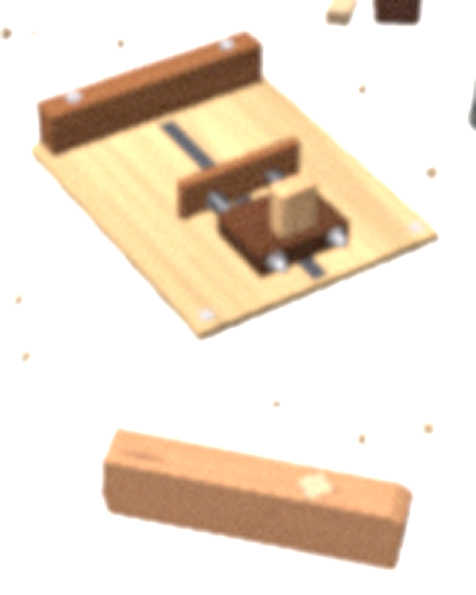

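Crop readings:
- **Block top:** (735,131), (771,148), (672,390), (632,373) in the top crop, and (410,490), (397,513), (105,462), (120,432) in the side crop.
- **Handle top centre:** about (352,163) in the top crop and (294,188) in the side crop.
- **Fence front top edge:** (57,147) to (158,390) in the top crop.
- **Bed corners:** (340,20), (450,272), (133,409) in the top crop.

I'll fit the poses from these.

```bash
cat > h.py <<'E'
import numpy as np,pickle
from scipy.optimize import least_squares
C={n:pickle.load(open(n+".pkl","rb")) for n in("top","side")}
def px(n,p):
    p=np.array(p,float);return p/2.6667+[240,180] if n=="top" else p/3.4+[225,200]
def proj(n,X):
    d=C[n];x=d["K"]@(d["R"]@np.array(X)+d["t"]);return x[:2]/x[2]
def tri(pt,ps):
    r=least_squares(lambda X:np.r_[proj("top",X)-px("top",pt),proj("side",X)-px("side",ps)],[.5,-.1,.05]);return r.x,r.fun
def W(q,P):
    c,s=np.cos(q[2]),np.sin(q[2]);return np.array([q[0]+c*P[0]-s*P[1],q[1]+s*P[0]+c*P[1],P[2]])
def fit(obs,q0):
    "obs: (cam,crop pixel,own point)"
    r=least_squares(lambda q:np.ravel([proj(n,W(q,P))-px(n,p) for n,p,P in obs]),q0,loss="soft_l1");return r.x,np.ravel([proj(n,W(r.x,P))-px(n,p) for n,p,P in obs]).reshape(-1,2)
E
python3 - <<'E'
from h import *
np.set_printoptions(precision=4,suppress=True)
for k,a,b in [("blk NR",(672,390),(105,462)),("NL",(632,373),(120,432)),("FL",(735,131),(410,490)),("FR",(771,148),(397,513)),("handle",(352,163),(294,188)),("fenceF",(57,147),(262,48)),("fenceN",(158,390),(52,117)),("bedB",(450,272),(200,333)),("bedA",(340,20),(437,236)),("padN",(284,270),(181,183)),("padF",(228,138),(298,140))]:
    x,f=tri(a,b);print(k,x,abs(f).max())
T,S="top","side"
a,b=.018,.111;h=.058
q,r=fit([(T,(672,390),(-a,-b,h)),(T,(632,373),(-a,b,h)) ][:0]+[(c,p,P) for P,p1,p2 in [((-a,-b,h),(632,373),(120,432)),((a,-b,h),(672,390),(105,462)),((a,b,h),(771,148),(397,513)),((-a,b,h),(735,131),(410,490))] for c,p in((T,p1),(S,p2))],[.45,-.42,-.4-0])
print("block (own y ~ +x world)",q,"\n",r)
q,r=fit([(T,(340,20),(.12,-.155,.012)),(T,(450,272),(-.12,-.155,.012)),(T,(133,409),(-.12,.14,.012)),(T,(57,147),(.111,.11,.057)),(T,(158,390),(-.111,.11,.057)),(S,(437,236),(.12,-.155,.012)),(S,(200,333),(-.12,-.155,.012)),(S,(262,48),(.111,.11,.057)),(S,(52,117),(-.111,.11,.057))],[.5,0,.4])
print("jig",q,"\n",r)
E
```

```text
blk NR [ 0.3924 -0.3529  0.0552] 1.4355136850503811
NL [ 0.4063 -0.3218  0.0518] 1.5515065393238388
FL [ 0.6021 -0.4119  0.0504] 0.7070975175552121
FR [ 0.5868 -0.4382  0.058 ] 0.45848274668975364
handle [ 0.5781 -0.0942  0.0775] 1.0535060408009826
fenceF [0.5952 0.1489 0.0521] 0.8939881714189255
fenceN [0.3943 0.0661 0.0561] 0.8253304006209419
bedB [ 0.4876 -0.1807  0.0091] 0.752534451308918
bedA [ 0.7053 -0.0907  0.0066] 0.7470141357019315
padN [ 0.4919 -0.0386  0.051 ] 1.1853373232727336
padF [0.6015 0.0065 0.0498] 1.0109077988859099
block (own y ~ +x world) [ 0.4963 -0.3809 -1.9922] 
 [[-0.3032  0.6991]
 [-3.35   -2.4482]
 [ 0.147   1.0531]
 [-3.4948 -0.9283]
 [ 2.1293 -2.0238]
 [ 1.4277  1.3078]
 [ 0.2627 -2.1909]
 [ 0.4249 -2.9048]]
jig [0.5372 0.0063 0.392 ] 
 [[ 0.404  -1.7993]
 [ 1.1953  0.2915]
 [ 0.2472  0.0233]
 [-0.8422 -1.9145]
 [ 0.3148  0.2206]
 [ 0.0674 -1.317 ]
 [-1.3909 -0.1915]
 [-0.1572 -1.5658]
 [-1.3965 -0.1309]]
```

Block centre is (0.497, -0.381) with its long axis at yaw -0.42. The jig is at (0.537, 0.006), yaw 0.392, and the handle is at jig y ≈ -0.108. Now I'll go above the block.

```bash
cat > to.py <<'E'
import sys,numpy as np
from scipy.spatial.transform import Rotation as R
from workcell import env, imaging, workorder
x,y,z,yaw=map(float,sys.argv[1:5]);s=env.get_state()
w=np.array(s["orientation"]);A=R.from_quat(w[[1,2,3,0]])
B=R.from_euler("z",yaw)*R.from_euler("x",np.pi)   # tool x at yaw, z down
print("d",A.inv().apply(np.array([x,y,z])-s["tcp_pos"]).round(4),"rot",(A.inv()*B).as_rotvec().round(3),"t",s["clock"])
E
python3 to.py .4966 -.381 .14 -.42
python3 nudge.py '[[[0.03, -0.004, 0.01, 0, 0, 0.08], [0.08, -0.01, 0.03, 0, 0, 0.22], [0.13, -0.016, 0.045, 0, 0, 0.36], [0.18, -0.022, 0.06, 0, 0, 0.5], [0.23, -0.028, 0.08, 0, 0, 0.64], [0.28, -0.034, 0.1, 0, 0, 0.75], [0.315, -0.039, 0.11, 0, 0, 0.789], [0.3258, -0.04, 0.1126, -0.002, 0, 0.789]]]' 0.085; python3 to.py .4966 -.381 .04 -.42
python3 - <<'E'
from workcell import env, imaging, workorder
import cv2
d=imaging.read_camera("top");cv2.imwrite("pics/t1.png",cv2.convertScaleAbs(cv2.resize(d["image"][200:350,400:600,::-1],None,fx=3,fy=3),alpha=1.5))
E
```

```text
clock: 1.1
tcp_pos: [0.4978, -0.3797, 0.1391]
orientation: [0.0, 0.978, -0.207, -0.001]
wrist_force: [-0.2, 0.4, 0.2]
finger_gap: 0.0852
grip_force: 0.0
d [-0.0004  0.0016  0.0991] rot [0.001 0.002 0.003] t 1.1
```

View pics/t1.png

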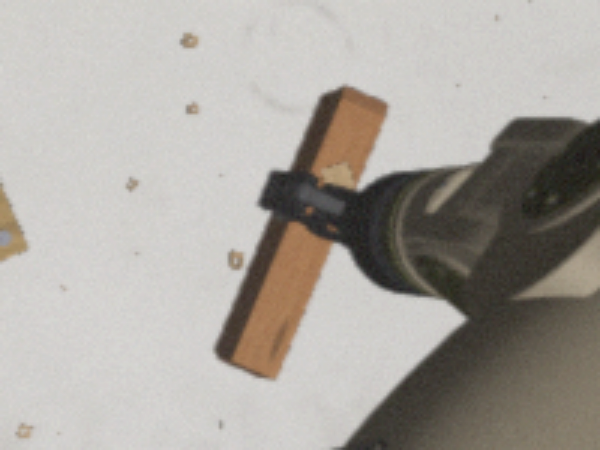

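The open fingers (about (285,190) and (330,225) in the crop) straddle the block near its middle. I'll descend and grip.

```bash
python3 nudge.py '[[[0, 0.001, 0.03, 0, 0, 0.003], [0, 0.0016, 0.07, 0, 0, 0.003], [0, 0.0016, 0.09, 0, 0, 0.003], [0, 0.0016, 0.099, 0, 0, 0.003], [0, 0.0016, 0.099, 0, 0, 0.003]]]' 0.085; python3 nudge.py '[[[0, 0, 0, 0, 0, 0], [0, 0, 0, 0, 0, 0], [0, 0, 0, 0, 0, 0], [0, 0, 0, 0, 0, 0], [0, 0, 0, 0, 0, 0], [0, 0, 0, 0, 0, 0]]]' 0.02 40;python3 nudge.py '[[[0, 0, -0.03, 0, 0, 0], [0, 0, -0.08, 0, 0, 0], [0, 0, -0.12, 0, 0, 0], [0, 0, -0.12, 0, 0, 0]]]'; python3 to.py .5143 .0617 .165 .392
```

```text
clock: 1.78
tcp_pos: [0.4955, -0.3838, 0.0418]
orientation: [0.001, 0.978, -0.21, -0.0]
wrist_force: [-0.3, -0.5, -0.1]
finger_gap: 0.0855
grip_force: 0.0
clock: 2.52
tcp_pos: [0.4967, -0.3835, 0.0428]
orientation: [0.001, 0.978, -0.21, 0.001]
wrist_force: [0.8, 1.5, 5.7]
finger_gap: 0.0355
grip_force: 42.1
clock: 3.02
tcp_pos: [0.4976, -0.3846, 0.1651]
orientation: [0.003, 0.978, -0.21, 0.003]
wrist_force: [0.0, -0.1, -3.3]
finger_gap: 0.0355
grip_force: 41.3
d [-0.168  -0.4138 -0.0029] rot [ 0.007 -0.005 -0.815] t 3.025
```

```bash
python3 nudge.py '[[[-0.01, -0.02, 0, 0, 0, -0.05], [-0.025, -0.06, 0, 0, 0, -0.15], [-0.04, -0.105, 0, 0, 0, -0.25], [-0.06, -0.15, 0, 0, 0, -0.36], [-0.08, -0.2, 0, 0, 0, -0.47], [-0.1, -0.245, 0, 0, 0, -0.57], [-0.12, -0.29, 0, 0, 0, -0.66], [-0.135, -0.335, 0, 0, 0, -0.74]]]'; python3 to.py .5143 .0617 .165 .392
```

```text
clock: 4.03
tcp_pos: [0.5089, -0.0203, 0.1589]
orientation: [0.001, 0.987, 0.159, -0.002]
wrist_force: [0.4, -0.8, -2.3]
finger_gap: 0.0356
grip_force: 41.2
d [ 0.0309 -0.0762 -0.0063] rot [ 0.     0.004 -0.073] t 4.025
```

```bash
python3 nudge.py '[[[0.01, -0.03, -0.003, 0, 0, -0.03], [0.02, -0.055, -0.005, 0, 0, -0.06], [0.028, -0.07, -0.006, 0, 0, -0.073], [0.031, -0.076, -0.006, 0, 0, -0.073], [0.031, -0.076, -0.006, 0, 0, -0.073]]]'; python3 to.py .5143 .0617 .054 .392
python3 - <<'E'
from workcell import env, imaging, workorder
import cv2,pickle,numpy as np
a=imaging.read_camera("top");b=imaging.read_camera("side")
f=lambda i,s:cv2.convertScaleAbs(cv2.resize(i[:,:,::-1],None,fx=s,fy=s,interpolation=cv2.INTER_CUBIC),alpha=1.4)
A=f(a["image"][170:345,230:415],2.5);B=f(b["image"][190:310,225:365],2.3)
o=np.zeros((A.shape[0],800,3),np.uint8);o[:,:A.shape[1]]=A;o[:B.shape[0],470:470+B.shape[1]]=B
cv2.imwrite("pics/t2.png",o)
E
```

```text
clock: 4.65
tcp_pos: [0.5162, 0.0595, 0.1662]
orientation: [0.001, 0.981, 0.194, -0.001]
wrist_force: [-0.1, -0.3, -2.9]
finger_gap: 0.0354
grip_force: 41.2
d [-0.0008 -0.003   0.1122] rot [ 0.002  0.002 -0.002] t 4.65
```

View pics/t2.png

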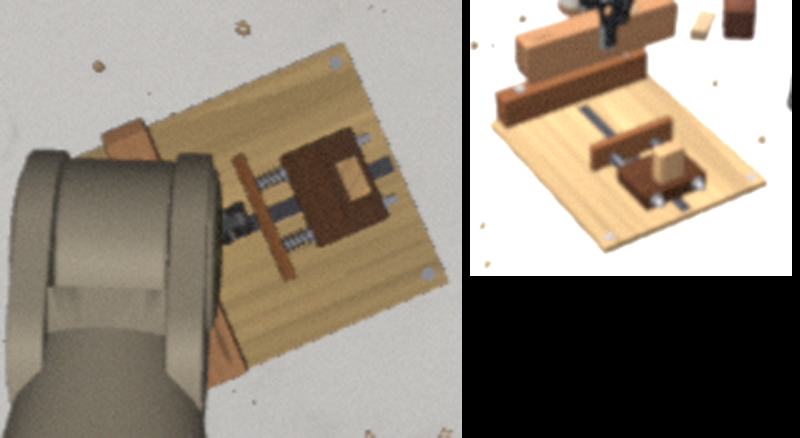

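The block hangs level over the bed. In the top part its right top edge runs from (143,120) to (245,370) with the far-left corner at (104,135); pad and handle are clear of it. I'll check the centring.

```bash
python3 - <<'E'
from h import *
d=C["top"];z=.1815
def bp(p):
    u=np.array([p[0]/2.5+230,p[1]/2.5+170,1]);c=-d["R"].T@d["t"];r=d["R"].T@np.linalg.solve(d["K"],u);return (c+r*(z-c[2])/r[2])[:2]
J=np.array([.5372,.0063]);a=.392;M=np.array([[np.cos(a),np.sin(a)],[-np.sin(a),np.cos(a)]])
for p in[(143,120),(245,370),(104,135)]:print((M@(bp(p)-J)).round(4))
E
```

```text
[0.1038 0.0377]
[-0.1093  0.0404]
[0.1049 0.0709]
```

Centre is x ≈ -2.5 mm, y ≈ 57 mm, which is good enough. I'll lower it, let go with a modest opening, and rise.

```bash
python3 nudge.py '[[[0.001, -0.003, 0.03, 0, 0, 0], [0.001, -0.003, 0.07, 0, 0, 0], [0.001, -0.003, 0.095, 0, 0, 0], [0.001, -0.003, 0.106, 0, 0, 0], [0.001, -0.003, 0.11, 0, 0, 0], [0.001, -0.003, 0.111, 0, 0, 0]]]'; python3 nudge.py '[[[0, 0, 0, 0, 0, 0], [0, 0, 0, 0, 0, 0], [0, 0, 0, 0, 0, 0], [0, 0, 0, 0, 0, 0]]]' 0.05;python3 nudge.py '[[[0, 0, -0.01, 0, 0, 0], [0, 0, -0.04, 0, 0, 0], [0, 0, -0.09, 0, 0, 0], [0, 0, -0.11, 0, 0, 0], [0, 0, -0.11, 0, 0, 0]]]'; python3 to.py .5787 -.0940 .165 .392
```

```text
clock: 5.5
tcp_pos: [0.5169, 0.0624, 0.0565]
orientation: [0.001, 0.981, 0.193, 0.0]
wrist_force: [-0.8, 0.1, -3.1]
finger_gap: 0.0355
grip_force: 41.1
clock: 6.0
tcp_pos: [0.5163, 0.0627, 0.0561]
orientation: [0.001, 0.981, 0.194, 0.0]
wrist_force: [-0.6, -0.1, 0.3]
finger_gap: 0.05
grip_force: 0.0
clock: 6.62
tcp_pos: [0.5176, 0.0629, 0.1682]
orientation: [0.002, 0.981, 0.194, 0.002]
wrist_force: [-0.1, -0.6, -0.3]
finger_gap: 0.0499
grip_force: 0.0
d [-0.0032  0.1683  0.0038] rot [ 0.004 -0.003 -0.002] t 6.625
```

```bash
python3 nudge.py '[[[0, 0.03, 0, 0, 0, 0], [-0.001, 0.075, 0, 0, 0, 0], [-0.002, 0.12, 0, 0, 0, 0], [-0.003, 0.155, 0.002, 0, 0, 0], [-0.003, 0.168, 0.004, 0, 0, 0], [-0.003, 0.168, 0.004, 0, 0, 0]]]' 0.07; python3 to.py .5787 -.0940 .06 .392
python3 - <<'E'
from workcell import env, imaging, workorder
import cv2,pickle,numpy as np
a=imaging.read_camera("top");b=imaging.read_camera("side")
f=lambda i,s:cv2.convertScaleAbs(cv2.resize(i[:,:,::-1],None,fx=s,fy=s,interpolation=cv2.INTER_CUBIC),alpha=1.4)
A=f(a["image"][170:345,230:415],2.5);B=f(b["image"][190:310,225:365],2.3)
o=np.zeros((A.shape[0],800,3),np.uint8);o[:,:A.shape[1]]=A;o[:B.shape[0],470:470+B.shape[1]]=B
cv2.imwrite("pics/t3.png",o)
E
```

```text
clock: 7.38
tcp_pos: [0.5765, -0.0938, 0.1608]
orientation: [0.0, 0.981, 0.193, -0.001]
wrist_force: [-0.8, 0.4, -0.1]
finger_gap: 0.0699
grip_force: 0.0
d [0.0022 0.001  0.1008] rot [ 0.     0.003 -0.003] t 7.375
```

View pics/t3.png

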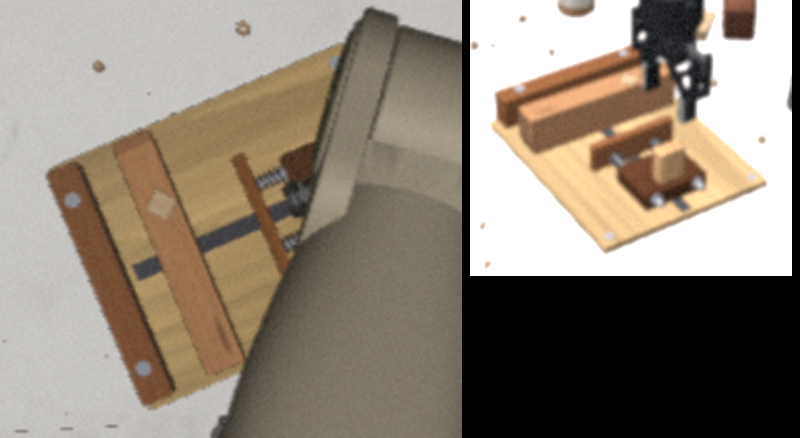

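The block lies parallel to the fence, with its right edge from (150,132) to (243,355), and both fingers stand over the handle. Now I'll descend and grip the handle.

```bash
python3 nudge.py '[[[0.002, 0.001, 0.03, 0, 0, 0], [0.002, 0.001, 0.065, 0, 0, 0], [0.002, 0.001, 0.085, 0, 0, 0], [0.002, 0.001, 0.095, 0, 0, 0], [0.002, 0.001, 0.095, 0, 0, 0]]]'; python3 nudge.py '[[[0, 0, 0, 0, 0, 0], [0, 0, 0, 0, 0, 0], [0, 0, 0, 0, 0, 0], [0, 0, 0, 0, 0, 0], [0, 0, 0, 0, 0, 0], [0, 0, 0, 0, 0, 0]]]' 0.005 40; python3 to.py .5376 .0054 .066 .392
```

```text
clock: 8.1
tcp_pos: [0.579, -0.093, 0.0669]
orientation: [0.001, 0.981, 0.194, -0.001]
wrist_force: [-0.1, 0.2, 1.1]
finger_gap: 0.0698
grip_force: 0.0
clock: 8.85
tcp_pos: [0.5799, -0.0941, 0.068]
orientation: [0.001, 0.981, 0.194, 0.0]
wrist_force: [-0.5, 1.8, 5.0]
finger_gap: 0.0198
grip_force: 40.1
d [-0.0013 -0.1081  0.0017] rot [ 0.002 -0.    -0.002] t 8.85
```

```bash
python3 nudge.py '[[[0, -0.008, 0, 0, 0, 0], [0, -0.018, 0, 0, 0, 0], [0, -0.028, 0, 0, 0, 0], [0, -0.038, 0, 0, 0, 0], [0, -0.048, 0, 0, 0, 0], [0, -0.056, 0, 0, 0, 0], [0, -0.06, 0, 0, 0, 0], [0, -0.06, 0, 0, 0, 0]]]';  python3 nudge.py '[[[0, -0.005, 0, 0, 0, 0], [0, -0.01, 0, 0, 0, 0], [0, -0.015, 0, 0, 0, 0], [0, -0.02, 0, 0, 0, 0], [0, -0.025, 0, 0, 0, 0], [0, -0.028, 0, 0, 0, 0], [0, -0.03, 0, 0, 0, 0], [0, -0.03, 0, 0, 0, 0]]]'; python3 to.py .5376 .0054 .066 .392
```

```text
clock: 9.85
tcp_pos: [0.5567, -0.0383, 0.068]
orientation: [0.001, 0.981, 0.194, 0.0]
wrist_force: [-3.0, -0.0, 7.5]
finger_gap: 0.0196
grip_force: 40.5
clock: 10.85
tcp_pos: [0.5455, -0.0114, 0.068]
orientation: [0.002, 0.981, 0.194, 0.0]
wrist_force: [-2.3, -2.7, 7.5]
finger_gap: 0.0196
grip_force: 40.5
d [-0.0009 -0.0186  0.0019] rot [ 0.004  0.    -0.002] t 10.85
```

```bash
for i in 1; do python3 nudge.py '[[[0, -0.003, 0, 0, 0, 0], [0, -0.006, 0, 0, 0, 0], [0, -0.008, 0, 0, 0, 0], [0, -0.008, 0, 0, 0, 0], [0, -0.008, 0, 0, 0, 0]]]'; done; python3 nudge.py '[[[0, -0.002, 0, 0, 0, 0], [0, -0.004, 0, 0, 0, 0], [0, -0.004, 0, 0, 0, 0], [0, -0.004, 0, 0, 0, 0]]]'; python3 to.py .5376 .0054 .066 .392
```

```text
clock: 11.48
tcp_pos: [0.5424, -0.0041, 0.068]
orientation: [0.002, 0.981, 0.193, 0.0]
wrist_force: [-2.7, -2.3, 7.6]
finger_gap: 0.0194
grip_force: 40.6
clock: 11.98
tcp_pos: [0.5412, -0.001, 0.068]
orientation: [0.002, 0.981, 0.193, 0.0]
wrist_force: [-2.2, -6.1, 8.1]
finger_gap: 0.0196
grip_force: 40.5
d [-0.0009 -0.0073  0.002 ] rot [ 0.005  0.001 -0.003] t 11.975
```

```bash
python3 nudge.py '[[[0, -0.002, 0, 0, 0, 0], [0, -0.004, 0, 0, 0, 0], [0, -0.006, 0, 0, 0, 0], [0, -0.006, 0, 0, 0, 0], [0, -0.006, 0, 0, 0, 0]]]'; python3 to.py .5376 .0054 .066 .392
```

```text
clock: 12.6
tcp_pos: [0.5393, 0.0036, 0.068]
orientation: [0.003, 0.981, 0.193, 0.0]
wrist_force: [-0.7, -9.4, 5.9]
finger_gap: 0.0196
grip_force: 40.7
d [-0.0008 -0.0023  0.002 ] rot [ 0.007  0.001 -0.004] t 12.6
```

```bash
python3 nudge.py '[[[0, -0.002, 0, 0, 0, 0], [0, -0.004, 0, 0, 0, 0], [0, -0.006, 0, 0, 0, 0], [0, -0.006, 0, 0, 0, 0], [0, -0.006, 0, 0, 0, 0]]]'; python3 nudge.py '[[[0, 0, 0, 0, 0, 0], [0, 0, 0, 0, 0, 0], [0, 0, 0, 0, 0, 0], [0, 0, 0, 0, 0, 0]]]'
python3 - <<'E'
from workcell import env, imaging, workorder
import cv2,numpy as np
a=imaging.read_camera("top");b=imaging.read_camera("side")
f=lambda i,s:cv2.convertScaleAbs(cv2.resize(i[:,:,::-1],None,fx=s,fy=s,interpolation=cv2.INTER_CUBIC),alpha=1.4)
A=f(a["image"][170:345,230:360],3);B=f(b["image"][190:310,225:365],2.8)
o=np.zeros((A.shape[0],800,3),np.uint8);o[:,:A.shape[1]]=A;o[:B.shape[0],400:400+B.shape[1]]=B
cv2.imwrite("pics/t4.png",o)
E
```

```text
clock: 13.22
tcp_pos: [0.5374, 0.0081, 0.068]
orientation: [0.004, 0.981, 0.193, 0.0]
wrist_force: [0.4, -13.6, 5.7]
finger_gap: 0.0199
grip_force: 41.3
clock: 13.72
tcp_pos: [0.5374, 0.0081, 0.068]
orientation: [0.004, 0.981, 0.193, 0.0]
wrist_force: [-1.0, -13.2, 5.6]
finger_gap: 0.0197
grip_force: 41.3
```

View pics/t4.png

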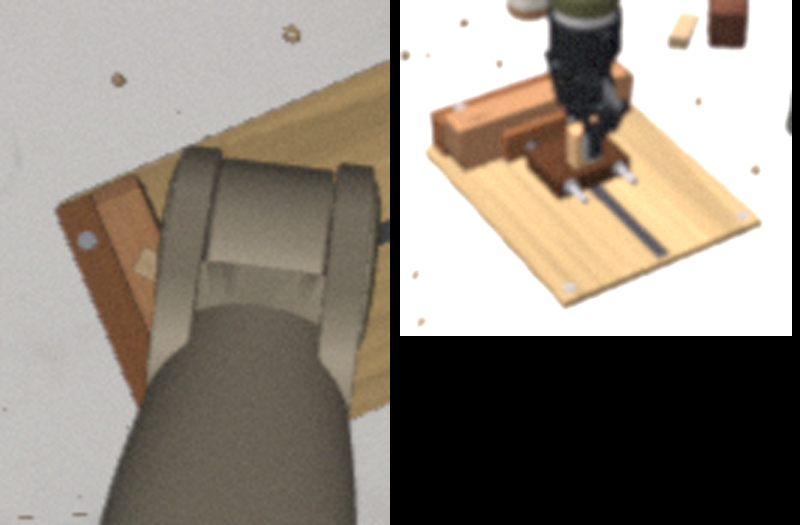

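The block is flush against the fence from (95,197) to (150,330) with its ends level. The push along the jig is a steady 12 to 13 N, so I'm handing in.

```bash
python3 -c "
from workcell import env, imaging, workorder
print(workorder.hand_in())"
```

```text
the job is handed in; nothing more can be done
None
```

I handed the job in with the block flat against the fence, its ends about level, and the gripper still holding the jaw's handle at a steady push of about 12 N; the hand-in returned no verdict.

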